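Dose two washing tablets and hold the doser gate at its index clip

ROBOT

A 6-joint arm with a two-finger parallel gripper is mounted at the origin on the work surface. World frame = base frame: x ahead of the robot, y to its left, z up, the work surface at z = 0. Lengths are in m, angles in rad, forces in N, time in s.
With the tool pointing down it reaches from about 0.375 to 0.9 m from the base axis. Payload 3.1 kg.
Tool frame: the origin (TCP) lies on the centre line of the jaws, within the pads' length; the fingertips stand 14 mm ahead of it and the grasp point (between the pads) lies 5 mm behind it; z points along the fingers, y is the line along which they close (so a half turn about z gives the same grasp; the last joint's range is limited). The gripper opens to 87 mm and grips with 3 to 60 N. Pads are 19 mm wide; open, the fingers measure 117 mm over their backs; the gripper's body (75 mm by 190 mm) begins 51 mm behind the grasp point.
Start: joints at [-1.351, 0.527, 1.433, -0, 1.181, -0.178], TCP at [0.242, -0.576, 0.237] pointing down, gripper open.
Joint ranges: [-3.08, 3.08], [-0.75, 2.2], [0.22, 2.44], [-1.43, 4.57], [0, 2.65], [-2.85, 2.85]. Speed limits (rad/s): [2.79, 2.79, 3.14, 3.14, 3.14, 3.14].

INTERFACE

Orientations are given as a unit quaternion [x, y, z, w].
In Python, from rig import robot gives the robot as it stands.
- The arm moves only by the tool move_arm, never from a script. Its argument "commands" is a list of rows, each an object with "hand": the finger opening in cm, from 0 to 8.7; "travel": the shift along the tool's x, y, z in cm, a list of three; "twist": the turn, a rotation vector about the tool's x, y, z in degrees, a list of three. In form: [{"hand": hand, "travel": [dx, dy, dz], "twist": [wx, wy, wz]}, ...]. A call has 1 to 5 rows; each row shifts and turns the commanded pose from where the row before left it, along the tool's axes as they then stand; what a row does not reach is not made up. A row lasts 1/12 s, in which the tool goes at most 41.7 mm and 7.16 degrees, less where a joint would pass 70% of its speed; a pose out of reach is approached as far as the arm can. A call is refused whole if a number of a shift passes 4.17 or a number of a turn 7.16, either way. A call with a gripper value outside its range is refused whole. The fingers move at their own pace and stop on an object; "force" is the grip in N (left out, the last holds). Time passes only in rows, so rows that do not move let the fingers close. It gives the time, the measured TCP pose, the force, the opening and the grip force at its end, in the units of the state.
- robot.get_obs(): the state, without advancing time (a new reading comes with each control period).
- robot.camera(name): name is "scene" or "top" or "wrist"; returns a dict with "frame" (384x512x3 uint8, red, green, blue), "fov_y" (degrees; the focal length in pixels is half the picture's height over the tangent of half this angle, whatever the lens; pixels are square), "cx", "cy" (the principal point, pixels), "k1" (the pictures are not rectified: a ray, as slopes to the right and down, at radius r is drawn at 1 + k1 r^2 times it, then the intrinsics apply), "extrinsics" (4x4, takes a point from camera to world coordinates); the wrist camera has in their place "T_tool_cam" (4x4, takes a point from camera to tool coordinates, whose origin is the TCP and whose axes are the flange's). Camera axes: x right, y down, z forward; pixel columns grow to the right and rows downward; lengths in m; the calibration is good to about 2 mm. A picture is of the moment at which its call begins: read the wrist's pose just before it. There is no depth.
- robot.hand_in(): hands the job in; it is judged then, once.
The state is a dict: "time": time; "q": joint angles; "joint_velocities": joint speeds; "joint_torque": joint torques, N m; "position": TCP position; "tool_rot": TCP orientation; "ft_force": force on the tool from outside, world axes, zero at the start; "moment": the same for the moment, N m; "grip_width": finger opening in m; "grip_force": force on a finger pad.
Only numpy, scipy, OpenCV 4.12 (cv2) and the standard library are available. Lean on these libraries where they do the work, as an engineer would, in place of code of your own. Each camera call takes 0.05 s, during which the arm holds its last target. There are 200 camera calls.

TASK

Put exactly two of the detergent tablets into the open hopper of the tablet doser while its gate is shut, leaving the other two in the tray. Then pull out the spring-return gate (the slide with the wooden tab) until its pointer is level with the index clip on the rail, so that both tablets drop into the dish below, and keep it there: your program finishes while still holding the gate at the clip, because it must stay open while the next refill is tipped in. Do not knock over or push away the bottle, the jar or the carton.

Things in the scene. Friction and masses are not known exactly. Their poses are not given: they have to be found in the camera images.
- doser: Doser, fixed left or right of the tray, yaw up to 0.3 rad: white box 68 (x) x 100 (y) x 110 mm tall; origin at the centre of its underside, z up, its front with the pull tab faces own -x. One open shaft 58 (x) x 90 (y) mm: hopper above the gate plate (plate top at 64 mm), dish below it (floor at 8 mm, clear front). A rail 12 mm wide, top at 70 mm, runs forward at own y = +62 mm to x = -220 mm.
- hopper_mouth (a point): Centre of the hopper's open mouth, at rim height, 110 mm above the table; axes as the doser's.
- gate: Spring-return gate: a 4 mm steel plate that floors the hopper, with a tongue out to an upright wooden pull tab, and a pointer. Slides along the doser's own -x, 0 (shut) to 95 mm; shaft fully open at 60 mm. The spring pulls it shut with 4 N when shut and 80 N/m more (about 10 N at the clip). Origin: on the doser's origin when shut, moving with the gate.
- pull_tab (a point): Centre of the top edge of the wooden pull tab, 112 mm above the table. The tab is an upright board 10 mm thick (doser's x), 56 mm wide (y), free from 64 to 112 mm above the table; when shut its centre is 100 mm in front (-x) of the doser's centre, 61 mm clear of the hopper's front. Can be pinched from above across its thickness.
- pointer (a point): Tip of the small dark steel pointer that sticks out of the tab's left (doser's +y) side towards the rail, 76 mm above the table; it lies in the tab's middle plane, 53 mm to the side of the tab's centre.
- index_clip: Dark steel index clip fixed on the rail, 10 x 18 x 20 mm, with a 3 mm upright fin across its middle; origin at the middle of its underside on the rail's top, axes parallel to the doser's. The gate is at the mark when pointer and fin have the same x in the doser's axes: 160 to 180 mm in front of the doser's centre, i.e. 60 to 80 mm of pull.
- tray: Dark wooden tray fixed to the table, 240 (x) x 220 (y) x 16 mm, walls and floor 4 mm thick; origin at the centre of its underside. It holds the tablets at the start.
- tablet0: Loose white pressed detergent tablet, a disc of 36 mm diameter, 16 mm thick, about 30 g, lying flat in the tray; origin at the centre of its underside. All four are alike; any two will do.
- tablet1: Loose white pressed detergent tablet, a disc of 36 mm diameter, 16 mm thick, about 30 g, lying flat in the tray; origin at the centre of its underside. All four are alike; any two will do.
- tablet2: Loose white pressed detergent tablet, a disc of 36 mm diameter, 16 mm thick, about 30 g, lying flat in the tray; origin at the centre of its underside. All four are alike; any two will do.
- tablet3: Loose white pressed detergent tablet, a disc of 36 mm diameter, 16 mm thick, about 30 g, lying flat in the tray; origin at the centre of its underside. All four are alike; any two will do.
- bottle: Bystander: white bottle, 72 mm diameter, 190 mm tall, standing; origin at the centre of its underside.
- jar: Bystander: glass jar with a wooden lid, 70 mm diameter, 100 mm tall; origin at the centre of its underside.
- carton: Bystander: cardboard carton, 80 x 110 x 70 mm tall; origin at the centre of its underside.
There are look-alikes about, which are no part of the job. Leave any blue or yellow look-alike of the tablet3 alone.

How it is judged:
By the outcome, as a careful person would: the job done as asked, in the order asked, and still so for the second after the job is handed in, while the arm keeps its last pose, push and grip.
It also fails if it takes over 58 s, if anything falls off the work surface, if the arm or the gripper's body presses on something with over 40 N, if the wrist force passes 120 N, or if a joint passes its speed limit or range.

## Working session

There is one attempt and no reset: what is moved stays moved. The work goes in short steps, Python scripts to look and compute and a tool call to move; the robot and the scene stay as the last step left them, time stands still between calls to the robot, and variables do not carry over. Pictures are saved under pics/ and viewed, at most 10 in all, crops included, and the job is handed in when it is done.

Besides the shell and the picture viewer there is one more tool, called after ">>>" by a JSON object that holds its "name" and its "arguments", one argument or row to a line. move_arm: Moves the arm, as the interface text tells. Its arguments: {"type":"object","properties":{"commands":{"type":"array"},"force":{"type":"number"}},"required":["commands"]}

```bash
mkdir -p pics; ls; cat > h.py <<'E'
import numpy as np, cv2, json
from rig import robot
from scipy.spatial.transform import Rotation as R
def K(c):
    f=192/np.tan(np.radians(c['fov_y'])/2); return f,c['cx'],c['cy'],c['k1']
def ray(c,u,v,E=None):
    f,cx,cy,k=K(c); d=np.array([(u-cx)/f,(v-cy)/f]); s=d.copy()
    for _ in range(30): s=d/(1+k*(s@s))
    E=np.array(c['extrinsics']) if E is None else E
    r=E[:3,:3]@np.array([s[0],s[1],1]); return E[:3,3],r/np.linalg.norm(r)
def proj(c,P,E=None):
    E=np.array(c['extrinsics']) if E is None else E
    f,cx,cy,k=K(c); p=E[:3,:3].T@(np.array(P)-E[:3,3]); s=p[:2]/p[2]; s=s*(1+k*(s@s)); return s*f+[cx,cy]
def atz(c,u,v,z,E=None):
    o,r=ray(c,u,v,E); return o+r*(z-o[2])/r[2]
def tri(a,b):
    (o1,r1),(o2,r2)=a,b
    A=np.stack([r1,-r2],1); t=np.linalg.lstsq(A,o2-o1,rcond=None)[0]
    p,q=o1+t[0]*r1,o2+t[1]*r2; return (p+q)/2,np.linalg.norm(p-q)
def wristE(o,c):
    T=np.eye(4); T[:3,:3]=R.from_quat(o['tool_rot']).as_matrix(); T[:3,3]=o['position']; return T@np.array(c['T_tool_cam'])
def snap(n,tag):
    o=robot.get_obs(); c=robot.camera(n); 
    if n=='wrist': c['extrinsics']=wristE(o,c)
    cv2.imwrite(f'pics/{tag}.png',c['frame'][:,:,::-1])
    import pickle; pickle.dump(c,open(f'pics/{tag}.pkl','wb')); return c
def load(tag):
    import pickle; return pickle.load(open(f'pics/{tag}.pkl','rb'))
E
python3 - <<'E'
from h import *
o=robot.get_obs(); print(o)
a=snap('scene','scene0');b=snap('top','top0');w=snap('wrist','wrist0')
for c in(a,b,w): print(K(c)); print(np.round(c['extrinsics'],3))
cv2.imwrite('pics/st.png',np.vstack([cv2.resize(a['frame'],None,fx=.78,fy=.78)[:,:,::-1],cv2.resize(b['frame'],None,fx=.78,fy=.78)[:,:,::-1]]))
cv2.imwrite('pics/top0b.png',cv2.resize(b['frame'][:,:,::-1],(800,600),interpolation=cv2.INTER_CUBIC))
cv2.imwrite('pics/scene0b.png',cv2.resize(a['frame'][:,:,::-1],(800,600),interpolation=cv2.INTER_CUBIC))
E
```

```text
pics
{'time': 0.0, 'q': array([-1.35152112e+00,  5.28496782e-01,  1.43391864e+00, -5.83399812e-07,
        1.18138963e+00, -1.78512849e-01]), 'joint_velocities': array([-0.00215875,  0.00074697, -0.00079015,  0.00078395, -0.00069102,
       -0.00018789]), 'joint_torque': array([-5.48015978e-04, -4.40045285e+01, -1.76593584e+01,  6.32988755e-02,
        5.82568883e-02, -1.59308465e-04]), 'position': array([ 0.24197478, -0.57548569,  0.2355476 ]), 'tool_rot': array([ 9.80285079e-01,  1.97585273e-01, -2.28137058e-05, -1.10596087e-03]), 'ft_force': array([-0.60347585, -0.03563715, -0.27561883]), 'moment': array([ 0.02126398, -0.01426775,  0.00545576]), 'grip_force': 0.0, 'grip_width': 0.08722558182146588}
(np.float64(475.30514451385216), 251.8786326665195, 192.68679334151687, -0.008652654604843242)
[[ 0.767  0.383 -0.514  1.337]
 [ 0.641 -0.463  0.612 -0.882]
 [-0.004 -0.799 -0.601  0.936]
 [ 0.     0.     0.     1.   ]]
(np.float64(369.4654262672067), 256.9631130077734, 188.0913334064411, -0.07791399582799531)
[[-0.018 -0.998  0.068  0.531]
 [-1.     0.02   0.022 -0.018]
 [-0.023 -0.067 -0.997  1.361]
 [ 0.     0.     0.     1.   ]]
(np.float64(325.7756368409773), 257.8948747496336, 193.25201542681157, -0.08397905398681925)
[[ 0.388 -0.887 -0.249  0.311]
 [-0.922 -0.374 -0.104 -0.547]
 [-0.001  0.27  -0.963  0.385]
 [ 0.     0.     0.     1.   ]]
```

View pics/top0b.png

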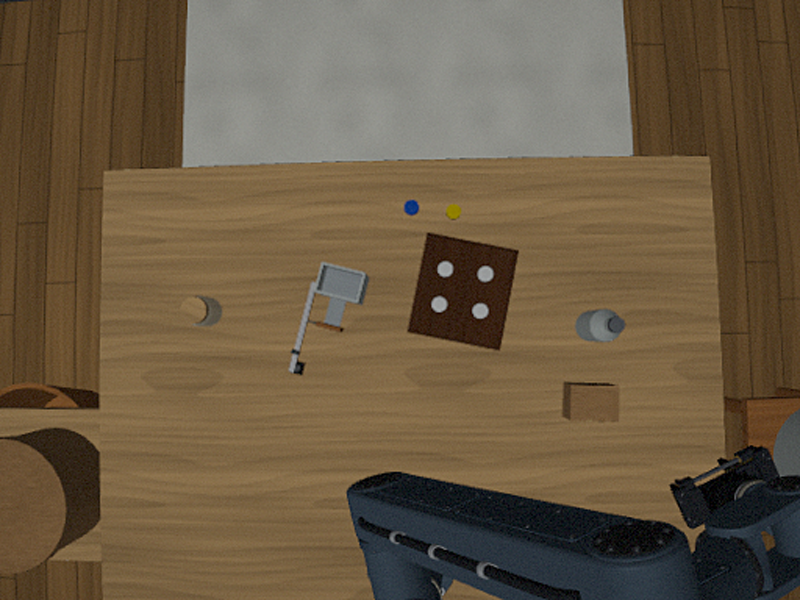

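View pics/scene0b.png

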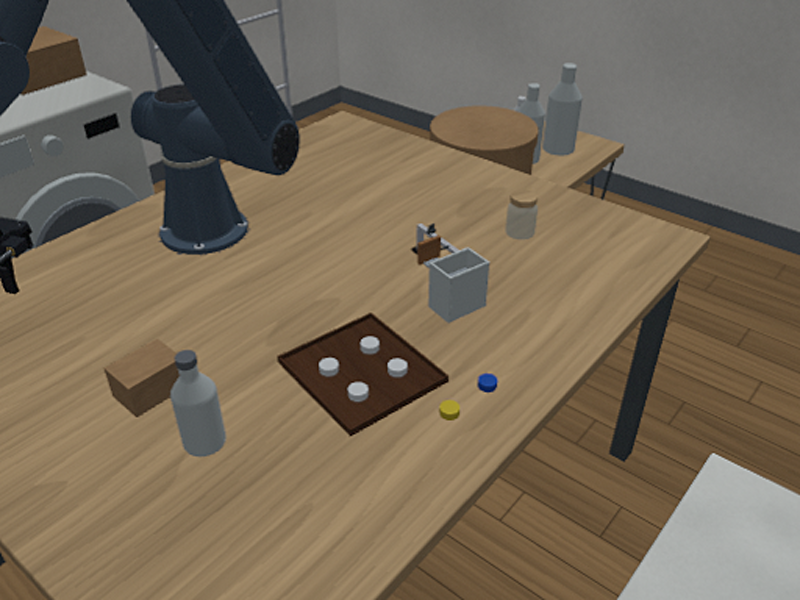

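Top view (800x600 pixels) shows the candidates: four white discs in the tray at (445,269), (485,274), (439,304) and (480,311). The look-alikes are blue (411,208) and yellow (453,212), both out on the table and to be left alone. The doser's mouth is at about (342,283), the tab at (327,327), the clip at (297,367). The jar is at (205,310), the bottle at (600,325), the carton at (590,400). I'll take the white tablets and check them in a close crop.

```bash
python3 - <<'E'
from h import *
t=load('top0');s=load('scene0')
A=cv2.resize(t['frame'][140:250,180:340,::-1],None,fx=5,fy=5,interpolation=cv2.INTER_CUBIC)
B=cv2.resize(s['frame'][135:285,170:330,::-1],None,fx=4,fy=4,interpolation=cv2.INTER_CUBIC)
cv2.imwrite('pics/tc.png',A);cv2.imwrite('pics/sc.png',B)
# tablets
ref=[(445,269),(485,274),(439,304),(480,311)]; ref2=[(397,367),(358,391),(370,345),(329,366)]
for (a,b) in zip(ref,ref2):
    out=[]
    for c,(u,v) in((t,a),(s,b)):
        u/=1.5625;v/=1.5625
        g=cv2.cvtColor(c['frame'],cv2.COLOR_RGB2GRAY); m=(g>120).astype(np.uint8)
        n,l,st,ce=cv2.connectedComponentsWithStats(m); k=l[int(v),int(u)]; out.append((st[k],ce[k]))
    print([list(x[0])for x in out],[x[1].round(1) for x in out], atz(t,*out[0][1],.020).round(4),'scene@.018',atz(s,*out[1][1],.016).round(4), tri(ray(t,*out[0][1]),ray(s,*out[1][1])))
E
```

```text
[[np.int32(280), np.int32(167), np.int32(10), np.int32(10), np.int32(75)], [np.int32(248), np.int32(229), np.int32(13), np.int32(9), np.int32(87)]] [array([284.5, 171.8]), array([253.9, 233.2])] [ 0.6793 -0.0907  0.02  ] scene@.018 [ 0.6788 -0.0903  0.016 ] (array([ 0.6795635 , -0.09093548,  0.01688062]), np.float64(0.0002714514795940879))
[[np.int32(306), np.int32(171), np.int32(10), np.int32(9), np.int32(72)], [np.int32(223), np.int32(245), np.int32(13), np.int32(8), np.int32(90)]] [array([310.2, 174.9]), array([228.7, 248.6])] [ 0.666  -0.1838  0.02  ] scene@.018 [ 0.6656 -0.1846  0.016 ] (array([ 0.66608452, -0.1845342 ,  0.01627705]), np.float64(0.0007015994672348154))
[[np.int32(276), np.int32(190), np.int32(10), np.int32(10), np.int32(74)], [np.int32(231), np.int32(215), np.int32(12), np.int32(8), np.int32(78)]] [array([280.6, 194.4]), array([236.3, 218.7])] [ 0.5972 -0.0746  0.02  ] scene@.018 [ 0.5966 -0.0741  0.016 ] (array([ 0.59729787, -0.07477794,  0.01680323]), np.float64(0.00018122098631534844))
[[np.int32(302), np.int32(194), np.int32(10), np.int32(10), np.int32(76)], [np.int32(204), np.int32(229), np.int32(13), np.int32(8), np.int32(84)]] [array([306.8, 198.6]), array([210. , 232.6])] [ 0.5799 -0.1691  0.02  ] scene@.018 [ 0.5792 -0.1697  0.016 ] (array([ 0.57980811, -0.16979782,  0.01637906]), np.float64(0.0006902341398337049))
```

View pics/tc.png

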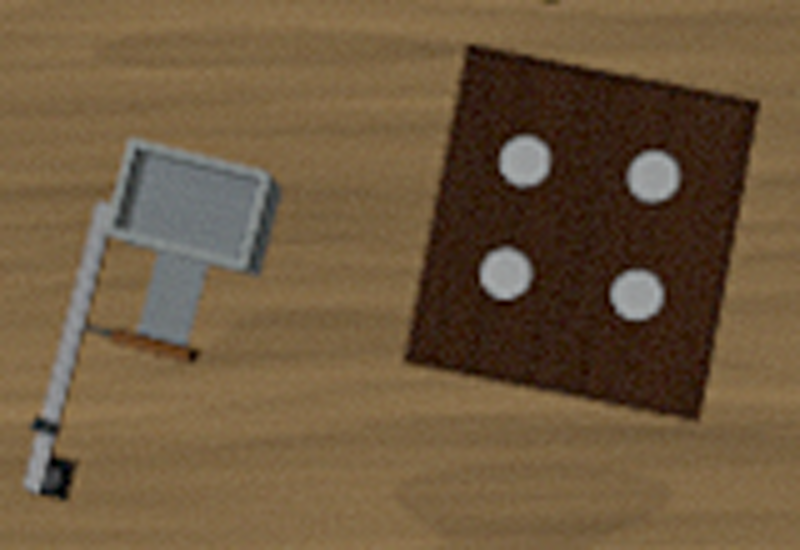

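View pics/sc.png

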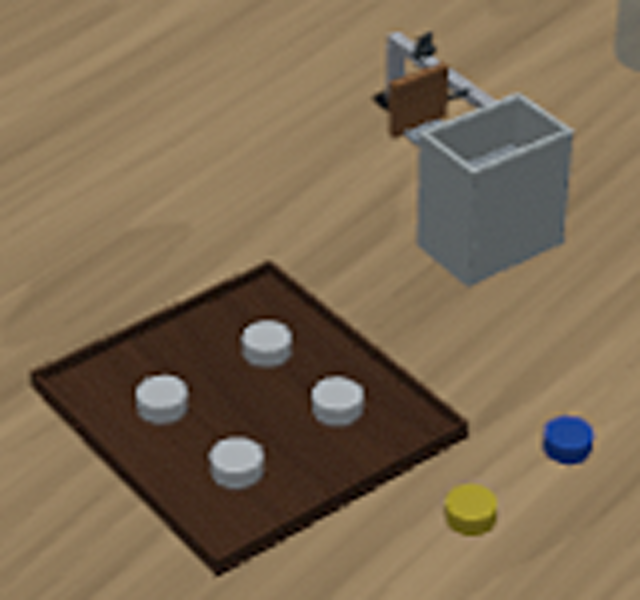

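The crops confirm four white tablets in the tray, with triangulated mid-heights of about 16–17 mm, which fits tops at 20 mm. On the rail, the clip is at crop (45,425). The dark block at (58,478) sits below rail height, at the rail's end. Next is the doser's coarse pose.

```bash
cat >> h.py <<'E'
def plan(p1,yaw1,n,p0=None,yaw0=None):
    "straight tool-down move in n rows, printed in tool cm / deg; yaw = world angle of tool x, degrees"
    o=robot.get_obs(); Rm=R.from_quat(o['tool_rot']).as_matrix()
    p0=np.array(o['position'] if p0 is None else p0); yaw0=np.degrees(np.arctan2(Rm[1,0],Rm[0,0])) if yaw0 is None else yaw0
    d=(np.array(p1)-p0)/n*100; dy=(yaw1-yaw0+180)%360-180
    print('from',p0.round(4),round(yaw0,2),'to',p1,yaw1,'tilt',Rm[:,2].round(4))
    for i in range(n):
        a=np.radians(yaw0+dy*i/n); X=np.array([np.cos(a),np.sin(a),0]);Y=np.array([np.sin(a),-np.cos(a),0])
        print([round(d@X,2),round(d@Y,2),round(-d[2],2)],'twz',round(-dy/n,2))
E
python3 - <<'E'
from h import *
t=load('top0');s=load('scene0')
T=lambda u,v:ray(t,180+u/5,140+v/5)
S=lambda u,v:ray(s,170+u/4,135+v/4)
for n,a,b in [('farL',(130,140),(572,130)),('farR',(275,172),(472,170)),('nearR',(248,268),(418,135)),('nearL',(108,237),(518,96)),
  ('tabR',(195,353),(392,98)),('clip',(45,423),(427,38)),('railend',(33,488),(391,38))]:
    p,e=tri(T(*a),S(*b)); print(n,p.round(4),round(e,4))
for n,a,z in [('farL',(130,140),.11),('farR',(275,172),.11),('nearR',(248,268),.11),('nearL',(108,237),.11),('clip',(45,423),.085)]: print(n,atz(t,180+a[0]/5,140+a[1]/5,z).round(4))
for n,u,v,z in [('bottle',615,325,.19),('bot base',590,327,0),('carton',590,385,.07),('jar',193,310,.1)]: print(n,atz(t,u/1.5625,v/1.5625,z).round(3))
plan([.60,.0,.26],-14,18)
E
```

```text
farL [0.6896 0.1836 0.107 ] 0.003
farR [0.6652 0.0841 0.112 ] 0.0041
nearR [0.5999 0.1036 0.1056] 0.0026
nearL [0.6245 0.2009 0.1029] 0.0057
tabR [0.5432 0.142  0.0972] 0.0038
clip [0.4969 0.2487 0.0861] 0.0046
railend [0.4496 0.2617 0.062 ] 0.0016
farL [0.688  0.1822 0.11  ]
farR [0.6639 0.0829 0.11  ]
nearR [0.5987 0.1023 0.11  ]
nearL [0.6217 0.1979 0.11  ]
clip [0.4952 0.2474 0.085 ]
bottle [ 0.538 -0.426  0.19 ]
bot base [ 0.536 -0.432  0.   ]
carton [ 0.407 -0.406  0.07 ]
jar [0.59  0.474 0.1  ]
from [ 0.242  -0.5757  0.2358] 22.79 to [0.6, 0.0, 0.26] -14 tilt [-3.0e-04  1.6e-03 -1.0e+00]
[np.float64(3.07), np.float64(-2.18), np.float64(-0.13)] twz 2.04
[np.float64(2.99), np.float64(-2.29), np.float64(-0.13)] twz 2.04
[np.float64(2.91), np.float64(-2.39), np.float64(-0.13)] twz 2.04
[np.float64(2.82), np.float64(-2.49), np.float64(-0.13)] twz 2.04
[np.float64(2.73), np.float64(-2.59), np.float64(-0.13)] twz 2.04
[np.float64(2.64), np.float64(-2.69), np.float64(-0.13)] twz 2.04
[np.float64(2.54), np.float64(-2.78), np.float64(-0.13)] twz 2.04
[np.float64(2.44), np.float64(-2.87), np.float64(-0.13)] twz 2.04
[np.float64(2.33), np.float64(-2.95), np.float64(-0.13)] twz 2.04
[np.float64(2.23), np.float64(-3.04), np.float64(-0.13)] twz 2.04
[np.float64(2.12), np.float64(-3.11), np.float64(-0.13)] twz 2.04
[np.float64(2.01), np.float64(-3.19), np.float64(-0.13)] twz 2.04
[np.float64(1.89), np.float64(-3.26), np.float64(-0.13)] twz 2.04
[np.float64(1.77), np.float64(-3.32), np.float64(-0.13)] twz 2.04
[np.float64(1.65), np.float64(-3.38), np.float64(-0.13)] twz 2.04
[np.float64(1.53), np.float64(-3.44), np.float64(-0.13)] twz 2.04
[np.float64(1.41), np.float64(-3.49), np.float64(-0.13)] twz 2.04
[np.float64(1.28), np.float64(-3.54), np.float64(-0.13)] twz 2.04
```

>>> {"name": "move_arm", "arguments": {
  "commands": [
    {"hand": 6,"travel": [3.1,-2.2,-0.3],"twist": [0,0,2]},
    {"hand": 6,"travel": [3.0,-2.3,-0.3],"twist": [0,0,2]},
    {"hand": 6,"travel": [2.9,-2.4,-0.3],"twist": [0,0,2]},
    {"hand": 6,"travel": [2.8,-2.5,-0.3],"twist": [0,0,2]},
    {"hand": 6,"travel": [2.7,-2.6,-0.3],"twist": [0,0,2]}
  ]
}}

```text
time: 0.57
position: [0.3413, -0.4139, 0.2513]
tool_rot: [0.994, 0.11, -0.0, -0.0]
ft_force: [0.4, -0.4, 0.6]
grip_width: 0.0634
grip_force: 0.0
```

>>> {"name": "move_arm", "arguments": {
  "commands": [
    {"hand": 6,"travel": [2.6,-2.7,-0.3],"twist": [0,0,2]},
    {"hand": 6,"travel": [2.5,-2.8,-0.3],"twist": [0,0,2]},
    {"hand": 6,"travel": [2.4,-2.9,-0.3],"twist": [0,0,2]},
    {"hand": 6,"travel": [2.3,-3.0,0],"twist": [0,0,2]},
    {"hand": 6,"travel": [2.2,-3.0,0],"twist": [0,0,2]}
  ]
}}

```text
time: 0.98
position: [0.4381, -0.2529, 0.2607]
tool_rot: [1.0, 0.023, 0.0, 0.0]
ft_force: [1.1, -0.3, 0.2]
grip_width: 0.0603
grip_force: 0.0
```

>>> {"name": "move_arm", "arguments": {
  "commands": [
    {"hand": 6,"travel": [2.1,-3.1,0],"twist": [0,0,2]},
    {"hand": 6,"travel": [2.0,-3.2,0],"twist": [0,0,2]},
    {"hand": 6,"travel": [1.9,-3.3,0],"twist": [0,0,2]},
    {"hand": 6,"travel": [1.8,-3.3,0],"twist": [0,0,2]},
    {"hand": 6,"travel": [1.6,-3.4,0],"twist": [0,0,2]}
  ]
}}

```text
time: 1.4
position: [0.5357, -0.0918, 0.2604]
tool_rot: [0.998, -0.064, -0.0, 0.0]
ft_force: [0.2, -0.9, -0.3]
grip_width: 0.0599
grip_force: 0.0
```

>>> {"name": "move_arm", "arguments": {
  "commands": [
    {"hand": 6,"travel": [1.5,-3.4,0],"twist": [0,0,2]},
    {"hand": 6,"travel": [1.4,-3.5,0],"twist": [0,0,2]},
    {"hand": 6,"travel": [1.3,-3.5,0],"twist": [0,0,2]},
    {"hand": 6,"travel": [0,0,0],"twist": [0,0,0.8]}
  ]
}}

```text
time: 1.73
position: [0.596, 0.0081, 0.2604]
tool_rot: [0.993, -0.12, 0.001, -0.002]
ft_force: [-0.7, -0.4, -0.2]
grip_width: 0.0597
grip_force: 0.0
```

```bash
python3 - <<'E'
from h import *
c=snap('wrist','w1'); print(np.round(c['extrinsics'],3))
for n,p in [('t0',[.6796,-.091,.02]),('t2',[.597,-.075,.02]),('farL',[.688,.182,.11]),('nearR',[.599,.102,.11]),('clip',[.496,.248,.08])]: print(n,proj(c,p).round(1))
cv2.imwrite('pics/w1b.png',cv2.resize(c['frame'][:,:,::-1],(800,600),interpolation=cv2.INTER_CUBIC))
plan([.679,-.091,.08],-14,5)
E
```

```text
[[-0.237 -0.936 -0.259  0.669]
 [-0.971  0.228  0.066 -0.01 ]
 [-0.002  0.268 -0.964  0.409]
 [ 0.     0.     0.     1.   ]]
t0 [325.5  76.8]
t2 [325.6 149.8]
farL [ 56.5 135.3]
nearR [163.8 204. ]
clip [ 85.  302.7]
from [0.5943 0.0055 0.2601] -13.77 to [0.679, -0.091, 0.08] -14 tilt [ 4.e-04  5.e-04 -1.e+00]
[np.float64(2.1), np.float64(1.47), np.float64(3.6)] twz 0.05
[np.float64(2.11), np.float64(1.47), np.float64(3.6)] twz 0.05
[np.float64(2.11), np.float64(1.47), np.float64(3.6)] twz 0.05
[np.float64(2.11), np.float64(1.47), np.float64(3.6)] twz 0.05
[np.float64(2.11), np.float64(1.46), np.float64(3.6)] twz 0.05
```

View pics/w1b.png

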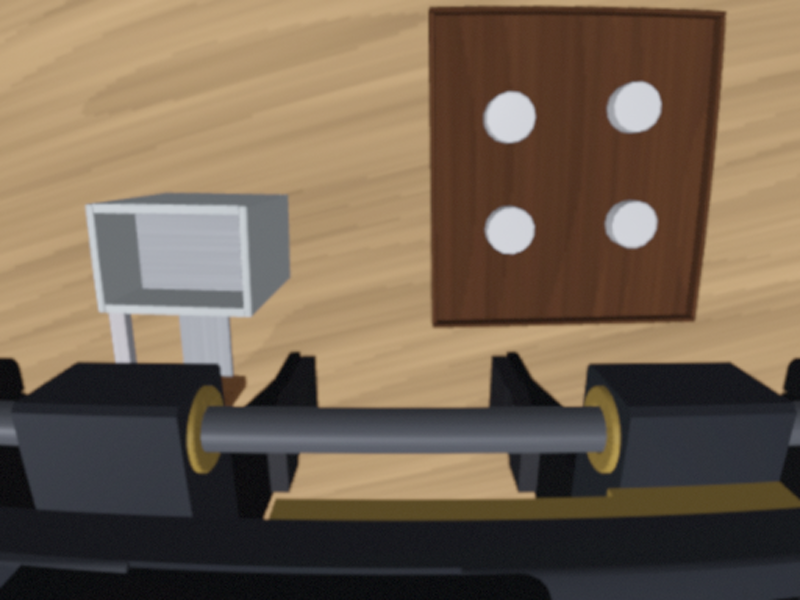

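The wrist view (800x600) shows two tablets nearest the doser at (510,116) and (510,230). The rim corners are at (88,205), (247,207), (251,315) and (100,312), and the gate is shut.

```bash
python3 - <<'E'
from h import *
c=load('w1');t=load('top0')
f=1.5625
g=cv2.cvtColor(c['frame'],cv2.COLOR_RGB2GRAY)
n,l,st,ce=cv2.connectedComponentsWithStats((g>165).astype(np.uint8))
for nm,(u,v),tp in [('t0',(510,116),(284.5,171.8)),('t2',(510,230),(280.6,194.4))]:
    k=l[int(v/f),int(u/f)]; print(nm,st[k],ce[k].round(1),'wrist@.02',atz(c,*ce[k],.02).round(4),'tri',tri(ray(c,*ce[k]),ray(t,*tp)))
q=[]
for nm,a in [('farL',(88,205)),('farR',(247,207)),('nearR',(251,315)),('nearL',(100,312))]:
    p=atz(c,a[0]/f,a[1]/f,.11);q.append(p);print(nm,p.round(4))
print(np.mean(q,0))
for nm,a,b in [('farL',(88,205),(130,140)),('farR',(247,207),(275,172)),('nearR',(251,315),(248,268)),('nearL',(100,312),(108,237))]:print(tri(ray(c,a[0]/f,a[1]/f),ray(t,180+b[0]/5,140+b[1]/5)))
E
```

```text
t0 [311  59  31  32 788] [326.1  74.6] wrist@.02 [ 0.6818 -0.0922  0.02  ] tri (array([ 0.68040355, -0.09122405,  0.02140844]), np.float64(0.0029529779573038294))
t2 [312 133  30  29 680] [326.3 147. ] wrist@.02 [ 0.6001 -0.0765  0.02  ] tri (array([ 0.59816275, -0.07622594,  0.0134716 ]), np.float64(0.0032346066636329716))
farL [0.6917 0.1807 0.11  ]
farR [0.6657 0.0859 0.11  ]
nearR [0.602  0.1042 0.11  ]
nearL [0.627  0.1992 0.11  ]
[0.64659121 0.14251131 0.11      ]
(array([0.69028711, 0.1830759 , 0.10570911]), np.float64(0.003406604227789668))
(array([0.66448147, 0.08304216, 0.116848  ]), np.float64(0.0029476720390904615))
(array([0.60017095, 0.10383481, 0.10748218]), np.float64(0.0037374020873476065))
(array([0.62433197, 0.19920977, 0.10823149]), np.float64(0.00529554451725288))
```

>>> {"name": "move_arm", "arguments": {
  "commands": [
    {"hand": 6,"travel": [2.1,1.5,3.4],"twist": [0,0,0]},
    {"hand": 6,"travel": [2.1,1.5,3.4],"twist": [0,0,0]},
    {"hand": 6,"travel": [2.2,1.5,3.4],"twist": [0,0,0]},
    {"hand": 6,"travel": [2.2,1.5,3.4],"twist": [0,0,0]},
    {"hand": 6,"travel": [2.2,1.4,3.4],"twist": [0,0,0]}
  ]
}}

```text
time: 2.2
position: [0.6772, -0.0949, 0.0939]
tool_rot: [0.992, -0.122, -0.0, 0.0]
ft_force: [0.2, 0.3, 1.5]
grip_width: 0.06
grip_force: 0.0
```

>>> {"name": "move_arm", "arguments": {
  "commands": [
    {"hand": 6,"travel": [0,0,0],"twist": [0,0,0]},
    {"hand": 6,"travel": [0,0,1.5],"twist": [0,0,0]},
    {"hand": 6,"travel": [0,0,1.5],"twist": [0,0,0]},
    {"hand": 6,"travel": [0,0,0],"twist": [0,0,0]}
  ]
}}

```text
time: 2.53
position: [0.6744, -0.093, 0.0627]
tool_rot: [0.992, -0.122, -0.004, -0.001]
ft_force: [0.1, 0.3, 0.1]
grip_width: 0.0601
grip_force: 0.0
```

```bash
python3 - <<'E'
from h import *
c=snap('wrist','w2'); print(robot.get_obs()['position'],proj(c,[.681,-.092,.02]))
cv2.imwrite('pics/w2b.png',c['frame'][:,:,::-1])
plan([.681,-.092,.021],-14,3)
E
```

```text
[ 0.67539033 -0.0929434   0.06438321] [254.16622897 216.25993871]
from [ 0.6754 -0.0929  0.0644] -14.05 to [0.681, -0.092, 0.021] -14 tilt [-0.0044  0.0012 -1.    ]
[np.float64(0.17), np.float64(-0.08), np.float64(1.45)] twz -0.02
[np.float64(0.17), np.float64(-0.08), np.float64(1.45)] twz -0.02
[np.float64(0.17), np.float64(-0.08), np.float64(1.45)] twz -0.02
```

View pics/w2b.png

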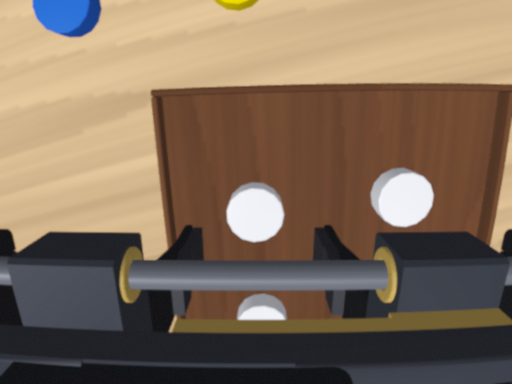

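The close view shows the tablet at (255,210), centred between the fingers at (190) and (325), and about 3 mm further along tool x than predicted.

>>> {"name": "move_arm", "arguments": {
  "commands": [
    {"hand": 6,"travel": [0.4,-0.1,1.5],"twist": [0,0,0]},
    {"hand": 6,"travel": [0.3,-0.1,1.5],"twist": [0,0,0]},
    {"hand": 6,"travel": [0,0,1.2],"twist": [0,0,0]},
    {"hand": 6,"travel": [0,0,0],"twist": [0,0,0]}
  ],
  "force": 15
}}

```text
time: 2.92
position: [0.6828, -0.0917, 0.0204]
tool_rot: [0.993, -0.122, -0.003, -0.0]
ft_force: [-0.3, 0.3, -1.0]
grip_width: 0.0599
grip_force: 0.0
```

>>> {"name": "move_arm", "arguments": {
  "commands": [
    {"hand": 3,"travel": [0,0,0],"twist": [0,0,0]},
    {"hand": 3,"travel": [0,0,0],"twist": [0,0,0]},
    {"hand": 3,"travel": [0,0,0],"twist": [0,0,0]},
    {"hand": 3,"travel": [0,0,0],"twist": [0,0,0]},
    {"hand": 3,"travel": [0,0,0],"twist": [0,0,0]}
  ],
  "force": 15
}}

```text
time: 3.33
position: [0.6853, -0.0926, 0.0242]
tool_rot: [0.993, -0.122, 0.001, 0.0]
ft_force: [-0.6, -1.1, 0.8]
grip_width: 0.0351
grip_force: 15.3
```

```bash
python3 - <<'E'
from h import *
plan([.646,.1425,.18],-15,7,p0=[.684,-.092,.18])
E
```

```text
from [ 0.684 -0.092  0.18 ] -14.0 to [0.646, 0.1425, 0.18] -15 tilt [ 1.2e-03 -4.0e-04 -1.0e+00]
[np.float64(-1.34), np.float64(-3.12), np.float64(-0.0)] twz 0.14
[np.float64(-1.34), np.float64(-3.12), np.float64(-0.0)] twz 0.14
[np.float64(-1.35), np.float64(-3.11), np.float64(-0.0)] twz 0.14
[np.float64(-1.36), np.float64(-3.11), np.float64(-0.0)] twz 0.14
[np.float64(-1.37), np.float64(-3.11), np.float64(-0.0)] twz 0.14
[np.float64(-1.38), np.float64(-3.1), np.float64(-0.0)] twz 0.14
[np.float64(-1.38), np.float64(-3.1), np.float64(-0.0)] twz 0.14
```

>>> {"name": "move_arm", "arguments": {
  "commands": [
    {"hand": 3,"travel": [0,0,-3],"twist": [0,0,0]},
    {"hand": 3,"travel": [0,0,-4],"twist": [0,0,0]},
    {"hand": 3,"travel": [0,0,-4],"twist": [0,0,0]},
    {"hand": 3,"travel": [0,0,-4],"twist": [0,0,0]},
    {"hand": 3,"travel": [0,0,-1],"twist": [0,0,0]}
  ]
}}

```text
time: 3.75
position: [0.6889, -0.0935, 0.192]
tool_rot: [0.993, -0.122, 0.007, 0.001]
ft_force: [0.5, -0.7, 0.2]
grip_width: 0.0351
grip_force: 15.0
```

>>> {"name": "move_arm", "arguments": {
  "commands": [
    {"hand": 3,"travel": [-1.4,-3.1,0],"twist": [0,0,0.2]},
    {"hand": 3,"travel": [-1.4,-3.1,0],"twist": [0,0,0.2]},
    {"hand": 3,"travel": [-1.4,-3.1,0],"twist": [0,0,0.2]},
    {"hand": 3,"travel": [-1.4,-3.1,0],"twist": [0,0,0.2]}
  ]
}}

```text
time: 4.08
position: [0.6605, 0.0426, 0.1838]
tool_rot: [0.992, -0.129, 0.0, -0.0]
ft_force: [0.0, -1.2, -1.8]
grip_width: 0.0353
grip_force: 15.0
```

>>> {"name": "move_arm", "arguments": {
  "commands": [
    {"hand": 3,"travel": [-1.4,-3.1,0],"twist": [0,0,0.2]},
    {"hand": 3,"travel": [-1.4,-3.1,0],"twist": [0,0,0]},
    {"hand": 3,"travel": [-1.4,-3.1,0],"twist": [0,0,0]},
    {"hand": 3,"travel": [0,0,0],"twist": [0,0,0]},
    {"hand": 3,"travel": [0,0,0],"twist": [0,0,0]}
  ]
}}

```text
time: 4.5
position: [0.6438, 0.1444, 0.1835]
tool_rot: [0.992, -0.129, -0.0, 0.0]
ft_force: [0.8, -0.4, -0.6]
grip_width: 0.0357
grip_force: 15.0
```

```bash
python3 - <<'E'
from h import *
plan([.646,.1425,.112],-15,2)
c=snap('wrist','w3'); print(robot.get_obs()['position'],proj(c,[.646,.1425,.11]))
cv2.imwrite('pics/w3b.png',c['frame'][:,:,::-1])
E
```

```text
from [0.6438 0.1444 0.1835] -14.79 to [0.646, 0.1425, 0.112] -15 tilt [-2.e-04 -2.e-04 -1.e+00]
[np.float64(0.13), np.float64(0.06), np.float64(3.58)] twz 0.11
[np.float64(0.13), np.float64(0.06), np.float64(3.58)] twz 0.11
[0.64435785 0.14284406 0.18353337] [259.90713639 206.71375409]
```

View pics/w3b.png

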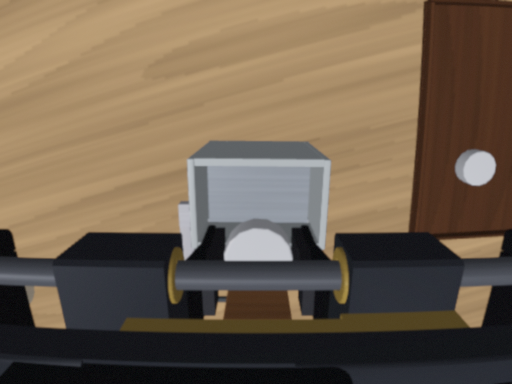

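The wrist view shows the hopper rim from u=189 to 327 (middle 258) and the far edge at v=158, as predicted. The tablet is centred at 258.

>>> {"name": "move_arm", "arguments": {
  "commands": [
    {"hand": 3,"travel": [0.1,0,3.5],"twist": [0,0,0]},
    {"hand": 3,"travel": [0.1,0,3.0],"twist": [0,0,0]},
    {"hand": 3,"travel": [0,0,1],"twist": [0,0,0]},
    {"hand": 3,"travel": [0,0,0],"twist": [0,0,0]}
  ]
}}

```text
time: 4.88
position: [0.6443, 0.1399, 0.1051]
tool_rot: [0.991, -0.132, -0.004, 0.001]
ft_force: [-0.6, -0.4, -0.4]
grip_width: 0.0356
grip_force: 15.0
```

>>> {"name": "move_arm", "arguments": {
  "commands": [
    {"hand": 4.6,"travel": [0,0,0],"twist": [0,0,0]},
    {"hand": 4.6,"travel": [0,0,0],"twist": [0,0,0]},
    {"hand": 4.6,"travel": [0,0,0],"twist": [0,0,0]}
  ]
}}

```text
time: 5.13
position: [0.6482, 0.1414, 0.1107]
tool_rot: [0.991, -0.131, 0.002, -0.0]
ft_force: [-0.9, -0.0, -1.2]
grip_width: 0.0439
grip_force: 0.0
```

>>> {"name": "move_arm", "arguments": {
  "commands": [
    {"hand": 4.6,"travel": [0,0,-3],"twist": [0,0,0]},
    {"hand": 4.6,"travel": [0,0,-4],"twist": [0,0,0]},
    {"hand": 6,"travel": [0,0,0],"twist": [0,0,0]},
    {"hand": 6,"travel": [0,0,0],"twist": [0,0,0]}
  ]
}}

```text
time: 5.47
position: [0.6495, 0.1419, 0.1837]
tool_rot: [0.991, -0.131, 0.005, -0.001]
ft_force: [-0.5, 0.7, 0.3]
grip_width: 0.0527
grip_force: 0.0
```

```bash
python3 - <<'E'
from h import *
plan([.5995,-.0755,.18],-14.8,6)
E
```

```text
from [0.6495 0.1419 0.1837] -15.0 to [0.5995, -0.0755, 0.18] -14.8 tilt [ 1.040e-02  5.000e-04 -9.999e-01]
[np.float64(0.13), np.float64(3.72), np.float64(0.06)] twz -0.03
[np.float64(0.13), np.float64(3.72), np.float64(0.06)] twz -0.03
[np.float64(0.13), np.float64(3.72), np.float64(0.06)] twz -0.03
[np.float64(0.13), np.float64(3.72), np.float64(0.06)] twz -0.03
[np.float64(0.12), np.float64(3.72), np.float64(0.06)] twz -0.03
[np.float64(0.12), np.float64(3.72), np.float64(0.06)] twz -0.03
```

>>> {"name": "move_arm", "arguments": {
  "commands": [
    {"hand": 6,"travel": [0.2,3.7,0],"twist": [0,0,0]},
    {"hand": 6,"travel": [0.2,3.7,0],"twist": [0,0,0]},
    {"hand": 6,"travel": [0.2,3.7,0],"twist": [0,0,0]},
    {"hand": 6,"travel": [0.2,3.7,0],"twist": [0,0,0]},
    {"hand": 6,"travel": [0.1,3.7,0],"twist": [0,0,0]}
  ]
}}

```text
time: 5.88
position: [0.6066, -0.0406, 0.1785]
tool_rot: [0.991, -0.13, 0.0, 0.0]
ft_force: [-0.1, -0.5, -0.2]
grip_width: 0.0599
grip_force: 0.0
```

>>> {"name": "move_arm", "arguments": {
  "commands": [
    {"hand": 6,"travel": [0.1,3.7,2],"twist": [0,0,0]},
    {"hand": 6,"travel": [0,0,4],"twist": [0,0,0]},
    {"hand": 6,"travel": [0,0,4],"twist": [0,0,0]},
    {"hand": 6,"travel": [0,0,2],"twist": [0,0,0]},
    {"hand": 6,"travel": [0,0,0],"twist": [0,0,0]}
  ]
}}

```text
time: 6.3
position: [0.5946, -0.0743, 0.0538]
tool_rot: [0.991, -0.131, -0.005, -0.001]
ft_force: [-0.5, 0.4, -0.6]
grip_width: 0.0601
grip_force: 0.0
```

```bash
python3 - <<'E'
from h import *
c=snap('wrist','w4')
g=cv2.cvtColor(c['frame'],cv2.COLOR_RGB2GRAY)
n,l,st,ce=cv2.connectedComponentsWithStats((g>165).astype(np.uint8))
for k in range(1,n):
    if st[k][4]>300: print(st[k],ce[k].round(1),atz(c,*ce[k],.02).round(4))
print(robot.get_obs()['position'])
plan([.6,-.0755,.021],-14.8,3)
E
```

```text
[    0     0   149   177 22231] [67.5 81.5] [0.7062 0.0043 0.02  ]
[ 384   22   72   68 3848] [420.   56.6] [ 0.6685 -0.184   0.02  ]
[   5  148  160  112 9034] [ 95.9 201.8] [0.6373 0.015  0.02  ]
[ 383  181   65   51 2603] [416.4 207.3] [ 0.584 -0.17   0.02 ]
[ 230  194   60   56 2602] [259.7 221.2] [ 0.6002 -0.0767  0.02  ]
[ 0.5965978  -0.07455181  0.05635109]
from [ 0.5966 -0.0746  0.0564] -15.03 to [0.6, -0.0755, 0.021] -14.8 tilt [-0.0059  0.0019 -1.    ]
[np.float64(0.12), np.float64(0.0), np.float64(1.18)] twz -0.08
[np.float64(0.12), np.float64(0.0), np.float64(1.18)] twz -0.08
[np.float64(0.12), np.float64(0.0), np.float64(1.18)] twz -0.08
```

>>> {"name": "move_arm", "arguments": {
  "commands": [
    {"hand": 6,"travel": [0.3,0.1,1.5],"twist": [0,0,0]},
    {"hand": 6,"travel": [0.2,0,1.5],"twist": [0,0,0]},
    {"hand": 6,"travel": [0,0,0.6],"twist": [0,0,0]},
    {"hand": 6,"travel": [0,0,0],"twist": [0,0,0]}
  ]
}}

```text
time: 6.68
position: [0.6036, -0.077, 0.0231]
tool_rot: [0.991, -0.13, 0.0, 0.0]
ft_force: [-1.2, -0.3, -0.5]
grip_width: 0.0602
grip_force: 0.0
```

>>> {"name": "move_arm", "arguments": {
  "commands": [
    {"hand": 3,"travel": [0,0,0],"twist": [0,0,0]},
    {"hand": 3,"travel": [0,0,0],"twist": [0,0,0]},
    {"hand": 3,"travel": [0,0,0],"twist": [0,0,0]},
    {"hand": 3,"travel": [0,0,0],"twist": [0,0,0]},
    {"hand": 3,"travel": [0,0,0],"twist": [0,0,0]}
  ]
}}

```text
time: 7.1
position: [0.6037, -0.0773, 0.0234]
tool_rot: [0.991, -0.131, 0.001, 0.0]
ft_force: [-0.1, -0.5, 3.7]
grip_width: 0.0355
grip_force: 15.2
```

>>> {"name": "move_arm", "arguments": {
  "commands": [
    {"hand": 3,"travel": [0,0,-3],"twist": [0,0,0]},
    {"hand": 3,"travel": [0,0,-4],"twist": [0,0,0]},
    {"hand": 3,"travel": [0,0,-4],"twist": [0,0,0]},
    {"hand": 3,"travel": [0,0,-4],"twist": [0,0,0]},
    {"hand": 3,"travel": [0,0,-1],"twist": [0,0,0]}
  ]
}}

```text
time: 7.52
position: [0.607, -0.0782, 0.1897]
tool_rot: [0.991, -0.131, 0.006, 0.001]
ft_force: [1.9, -0.5, 0.5]
grip_width: 0.0356
grip_force: 15.0
```

```bash
python3 - <<'E'
from h import *
plan([.646,.142,.183],-15,6)
E
```

```text
from [ 0.607  -0.0782  0.1897] -15.0 to [0.646, 0.142, 0.183] -15 tilt [ 0.0119 -0.0037 -0.9999]
[np.float64(-0.32), np.float64(-3.71), np.float64(0.11)] twz 0.0
[np.float64(-0.32), np.float64(-3.71), np.float64(0.11)] twz 0.0
[np.float64(-0.32), np.float64(-3.71), np.float64(0.11)] twz 0.0
[np.float64(-0.32), np.float64(-3.71), np.float64(0.11)] twz 0.0
[np.float64(-0.32), np.float64(-3.71), np.float64(0.11)] twz 0.0
[np.float64(-0.32), np.float64(-3.71), np.float64(0.11)] twz 0.0
```

>>> {"name": "move_arm", "arguments": {
  "commands": [
    {"hand": 3,"travel": [-0.2,-3.7,0],"twist": [0,0,0]},
    {"hand": 3,"travel": [-0.2,-3.7,0],"twist": [0,0,0]},
    {"hand": 3,"travel": [-0.3,-3.7,0],"twist": [0,0,0]},
    {"hand": 3,"travel": [-0.3,-3.7,0],"twist": [0,0,0]},
    {"hand": 3,"travel": [-0.3,-3.7,0],"twist": [0,0,0]}
  ]
}}

```text
time: 7.93
position: [0.6383, 0.1064, 0.1824]
tool_rot: [0.991, -0.131, -0.0, 0.0]
ft_force: [0.2, 1.0, -0.5]
grip_width: 0.0354
grip_force: 15.0
```

>>> {"name": "move_arm", "arguments": {
  "commands": [
    {"hand": 3,"travel": [-0.2,-3.7,0],"twist": [0,0,0]},
    {"hand": 3,"travel": [0,0,0],"twist": [0,0,0]},
    {"hand": 3,"travel": [0,0,0],"twist": [0,0,0]},
    {"hand": 3,"travel": [0,0,0],"twist": [0,0,0]}
  ]
}}

```text
time: 8.27
position: [0.6457, 0.1409, 0.1821]
tool_rot: [0.991, -0.13, -0.001, 0.0]
ft_force: [0.2, 0.4, 0.0]
grip_width: 0.0353
grip_force: 15.0
```

```bash
python3 - <<'E'
from h import *
plan([.646,.142,.112],-15,2)
c=snap('wrist','w5');w3=load('w3')
print(cv2.phaseCorrelate(np.float32(w3['frame'][130:230,170:345,1]),np.float32(c['frame'][130:230,170:345,1])))
E
```

```text
from [0.6457 0.1409 0.1821] -14.96 to [0.646, 0.142, 0.112] -15 tilt [-1.4e-03 -7.0e-04 -1.0e+00]
[np.float64(0.0), np.float64(-0.06), np.float64(3.5)] twz 0.02
[np.float64(0.0), np.float64(-0.06), np.float64(3.5)] twz 0.02
((0.015028906897910588, 0.3165133121724679), 0.23953245385487873)
```

Aligned with the previous placing pose; lower, release and rise.

>>> {"name": "move_arm", "arguments": {
  "commands": [
    {"hand": 3,"travel": [0,-0.1,3.5],"twist": [0,0,0]},
    {"hand": 3,"travel": [0,0,2.5],"twist": [0,0,0]},
    {"hand": 3,"travel": [0,0,1],"twist": [0,0,0]},
    {"hand": 3,"travel": [0,0,0],"twist": [0,0,0]}
  ]
}}

```text
time: 8.65
position: [0.6442, 0.1402, 0.1095]
tool_rot: [0.991, -0.132, -0.004, 0.001]
ft_force: [0.3, 1.0, -0.7]
grip_width: 0.035
grip_force: 15.0
```

>>> {"name": "move_arm", "arguments": {
  "commands": [
    {"hand": 4.6,"travel": [0,0,0],"twist": [0,0,0]},
    {"hand": 4.6,"travel": [0,0,0],"twist": [0,0,0]},
    {"hand": 4.6,"travel": [0,0,0],"twist": [0,0,0]}
  ]
}}

```text
time: 8.9
position: [0.6481, 0.1417, 0.1147]
tool_rot: [0.991, -0.131, 0.002, -0.0]
ft_force: [0.1, -0.4, -0.4]
grip_width: 0.0441
grip_force: 0.0
```

>>> {"name": "move_arm", "arguments": {
  "commands": [
    {"hand": 4.6,"travel": [0,0,-3],"twist": [0,0,0]},
    {"hand": 4.6,"travel": [0,0,-4],"twist": [0,0,0]},
    {"hand": 5,"travel": [0,0,-2],"twist": [0,0,0]},
    {"hand": 5,"travel": [0,0,-1],"twist": [0,0,0]}
  ]
}}

```text
time: 9.23
position: [0.6495, 0.1423, 0.2186]
tool_rot: [0.991, -0.13, 0.005, -0.001]
ft_force: [1.2, -0.4, -0.4]
grip_width: 0.0492
grip_force: 0.0
```

```bash
python3 - <<'E'
from h import *
a=np.radians(-15);D=np.array([.646,.142]);X=np.array([np.cos(a),np.sin(a)]);Y=np.array([-np.sin(a),np.cos(a)])
print('tab',D-.1*X,'ptr',D-.1*X+.053*Y,'clip',D-.17*X+.062*Y)
p=D-.19*X
plan([*p.round(4),.25],75,13)
E
```

```text
tab [0.54940742 0.1678819 ] ptr [0.56312483 0.21907597] clip [0.49783939 0.24588664]
from [0.6495 0.1423 0.2186] -15.0 to [np.float64(0.4625), np.float64(0.1912), 0.25] 75 tilt [ 1.030e-02  5.000e-04 -9.999e-01]
[np.float64(-1.49), np.float64(0.01), np.float64(-0.24)] twz -6.92
[np.float64(-1.48), np.float64(-0.17), np.float64(-0.24)] twz -6.92
[np.float64(-1.45), np.float64(-0.35), np.float64(-0.24)] twz -6.92
[np.float64(-1.39), np.float64(-0.52), np.float64(-0.24)] twz -6.92
[np.float64(-1.32), np.float64(-0.68), np.float64(-0.24)] twz -6.92
[np.float64(-1.23), np.float64(-0.84), np.float64(-0.24)] twz -6.92
[np.float64(-1.12), np.float64(-0.98), np.float64(-0.24)] twz -6.92
[np.float64(-0.99), np.float64(-1.11), np.float64(-0.24)] twz -6.92
[np.float64(-0.85), np.float64(-1.22), np.float64(-0.24)] twz -6.92
[np.float64(-0.7), np.float64(-1.31), np.float64(-0.24)] twz -6.92
[np.float64(-0.54), np.float64(-1.39), np.float64(-0.24)] twz -6.92
[np.float64(-0.36), np.float64(-1.44), np.float64(-0.24)] twz -6.92
[np.float64(-0.19), np.float64(-1.47), np.float64(-0.24)] twz -6.92
```

>>> {"name": "move_arm", "arguments": {
  "commands": [
    {"hand": 5,"travel": [-0.9,0,0],"twist": [0,0,-7]},
    {"hand": 5,"travel": [-0.9,-0.1,0],"twist": [0,0,-7]},
    {"hand": 5,"travel": [-0.9,-0.2,0],"twist": [0,0,-7]},
    {"hand": 5,"travel": [-0.9,-0.3,0],"twist": [0,0,-7]},
    {"hand": 5,"travel": [-0.8,-0.4,0],"twist": [0,0,-7]}
  ]
}}

```text
time: 9.65
position: [0.6013, 0.153, 0.2128]
tool_rot: [0.984, 0.177, -0.0, -0.0]
ft_force: [-0.6, -0.4, 0.1]
grip_width: 0.0498
grip_force: 0.0
```

>>> {"name": "move_arm", "arguments": {
  "commands": [
    {"hand": 5,"travel": [-0.8,-0.5,0],"twist": [0,0,-7]},
    {"hand": 5,"travel": [-0.7,-0.6,0],"twist": [0,0,-7]},
    {"hand": 5,"travel": [-0.6,-0.7,0],"twist": [0,0,-7]},
    {"hand": 5,"travel": [-0.5,-0.8,0],"twist": [0,0,-7]},
    {"hand": 5,"travel": [-0.4,-0.8,0],"twist": [0,0,-7]}
  ]
}}

```text
time: 10.07
position: [0.5567, 0.1648, 0.2128]
tool_rot: [0.886, 0.464, -0.0, -0.0]
ft_force: [0.3, 0.1, 0.4]
grip_width: 0.0501
grip_force: 0.0
```

>>> {"name": "move_arm", "arguments": {
  "commands": [
    {"hand": 5,"travel": [-0.3,-0.9,0],"twist": [0,0,-7]},
    {"hand": 5,"travel": [-0.2,-0.9,0],"twist": [0,0,-7]},
    {"hand": 5,"travel": [-0.1,-0.9,0],"twist": [0,0,-6]},
    {"hand": 5,"travel": [0,0,0],"twist": [0,0,0]},
    {"hand": 5,"travel": [0,0,0],"twist": [0,0,0]}
  ]
}}

```text
time: 10.48
position: [0.5305, 0.1722, 0.2129]
tool_rot: [0.794, 0.608, 0.0, 0.0]
ft_force: [-0.2, -0.5, 0.5]
grip_width: 0.0498
grip_force: 0.0
```

```bash
python3 - <<'E'
from h import *
print(robot.get_obs()['position'])
c=snap('wrist','w6');
a=np.radians(-15);D=np.array([.646,.142]);X=np.array([np.cos(a),np.sin(a)]);Y=np.array([-np.sin(a),np.cos(a)])
print('tab',proj(c,[*(D-.1*X),.112]),'ptr',proj(c,[*(D-.1*X+.053*Y),.076]),'clip',proj(c,[*(D-.17*X+.062*Y),.09]))
cv2.imwrite('pics/w6b.png',cv2.resize(c['frame'][:,:,::-1],(800,600),interpolation=cv2.INTER_CUBIC))
plan([.5494,.168,.18],75,2)
E
```

```text
[0.53054895 0.17220939 0.21289656]
tab [280.5574902  197.22574842] ptr [278.69088745 126.64766544] clip [194.38827139 117.16260871]
from [0.5312 0.1721 0.2129] 74.85 to [0.5494, 0.168, 0.18] 75 tilt [ 0.001  0.    -1.   ]
[np.float64(0.04), np.float64(0.93), np.float64(1.65)] twz -0.07
[np.float64(0.04), np.float64(0.93), np.float64(1.65)] twz -0.07
```

View pics/w6b.png

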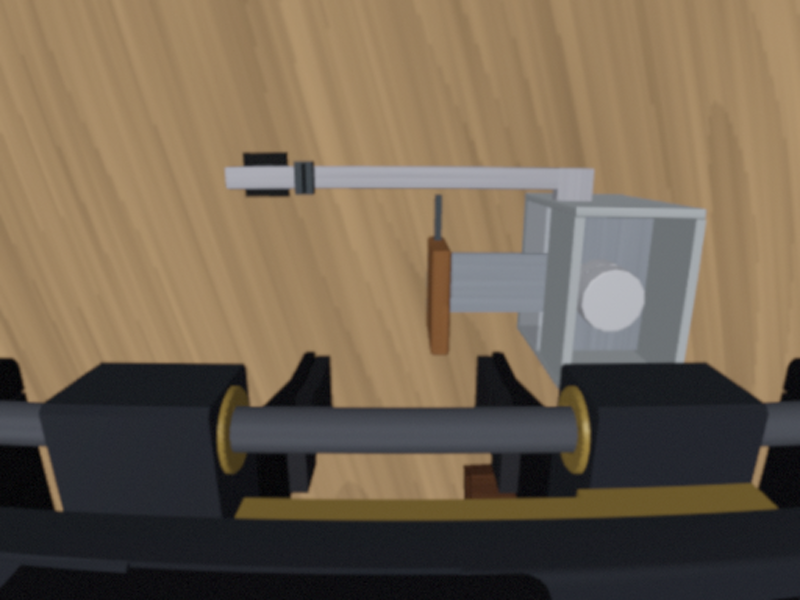

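Both tablets are in the hopper, stacked at about (612,300). The tab is at (440,295), the pointer tip at (438,195) and the clip's fin at (304,177). The rail is parallel to the tool's y.

```bash
python3 - <<'E'
from h import *
c=load('w6');t=load('top0');f=1.5625
E=c['extrinsics']
a=np.radians(-15.1);X=np.array([np.cos(a),np.sin(a),0])
P=atz(c,438/f,195/f,.076);F=atz(c,304/f,177/f,.09);T=atz(c,441/f,290/f,.112)
print('ptr',P,'fin',F,'tab',T,'pull',(P-F)@X)
P2=atz(c,438/f,236/f,.076);print('ptr base',P2)
print('fin tri',tri(ray(c,304/f,177/f),ray(t,180+45/5,140+423/5)))
r1=atz(c,227/f,178/f,.07);r2=atz(c,560/f,178/f,.07);print('rail yaw',np.degrees(np.arctan2(*(r2-r1)[[1,0]])))
tb=P-X*0; lat=np.array([-np.sin(a),np.cos(a),0]); C=P-.053*lat; print('tab from ptr',C)
print('ptr tri',tri(ray(c,438/f,195/f),ray(t,180+88/5,140+326/5)))
E
```

```text
ptr [0.56487375 0.22024256 0.076     ] fin [0.49892423 0.24882455 0.09      ] tab [0.55302137 0.17684693 0.112     ] pull 0.07111818945385692
ptr base [0.55929927 0.19812642 0.076     ]
fin tri (array([0.49527786, 0.24948986, 0.07320351]), np.float64(0.0011171962582137663))
rail yaw -15.154166172691603
tab from ptr [0.55106701 0.16907251 0.076     ]
ptr tri (array([0.56370632, 0.21962015, 0.07003558]), np.float64(0.002927731783167091))
```

>>> {"name": "move_arm", "arguments": {
  "commands": [
    {"hand": 5,"travel": [0.2,1.9,2],"twist": [0,0,0]},
    {"hand": 5,"travel": [0,0,3],"twist": [0,0,0]},
    {"hand": 5,"travel": [0,0,3],"twist": [0,0,0]},
    {"hand": 5,"travel": [0,0,3],"twist": [0,0,0]},
    {"hand": 5,"travel": [0,0,1.2],"twist": [0,0,0]}
  ]
}}

```text
time: 10.95
position: [0.5483, 0.1685, 0.087]
tool_rot: [0.794, 0.608, -0.002, -0.001]
ft_force: [-0.8, -0.6, 0.3]
grip_width: 0.0501
grip_force: 0.0
```

>>> {"name": "move_arm", "arguments": {
  "commands": [
    {"hand": 5,"travel": [0,0,0],"twist": [0,0,0]},
    {"hand": 0.6,"travel": [0,0,0],"twist": [0,0,0]},
    {"hand": 0.6,"travel": [0,0,0],"twist": [0,0,0]},
    {"hand": 0.6,"travel": [0,0,0],"twist": [0,0,0]},
    {"hand": 0.6,"travel": [0,0,0],"twist": [0,0,0]}
  ],
  "force": 40
}}

```text
time: 11.37
position: [0.5508, 0.1692, 0.0922]
tool_rot: [0.793, 0.609, 0.001, 0.001]
ft_force: [-0.1, -0.4, -0.5]
grip_width: 0.0307
grip_force: 0.0
```

>>> {"name": "move_arm", "arguments": {
  "commands": [
    {"hand": 0.6,"travel": [0,0,0],"twist": [0,0,0]},
    {"hand": 0.6,"travel": [0,0,0],"twist": [0,0,0]},
    {"hand": 0.6,"travel": [0,0,0],"twist": [0,0,0]}
  ],
  "force": 40
}}

```text
time: 11.62
position: [0.5499, 0.1692, 0.0913]
tool_rot: [0.793, 0.609, 0.0, 0.0]
ft_force: [-0.7, -0.7, 0.4]
grip_width: 0.0122
grip_force: 0.0
```

```bash
python3 - <<'E'
from h import *
print(robot.get_obs()['position'])
c=snap('wrist','w7')
cv2.imwrite('pics/w7b.png',cv2.resize(c['frame'][:,:,::-1],(800,600),interpolation=cv2.INTER_CUBIC))
E
```

```text
[0.5498949  0.16920792 0.09125873]
```

View pics/w7b.png

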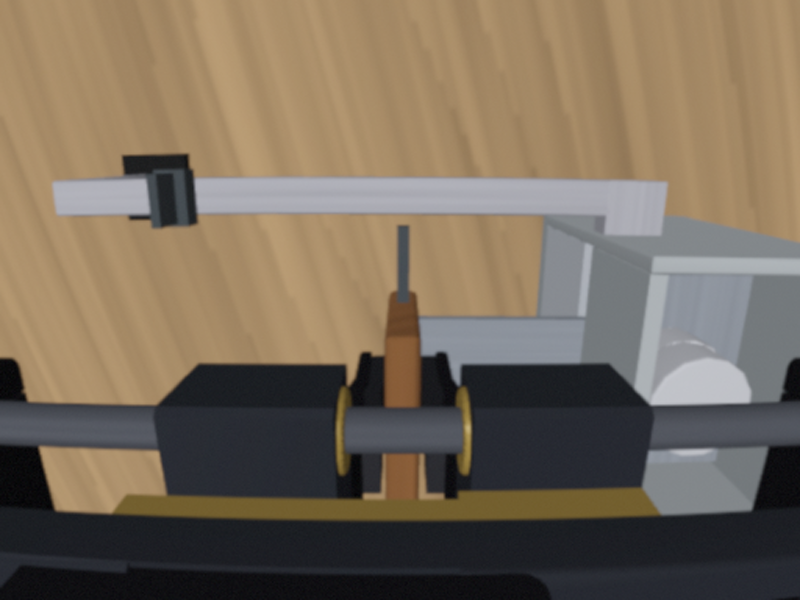

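The view shows the jaws around the tab, the pointer tip at (403,227) and the fin at (167,195). I'll finish the pinch, then pull 6.5 cm and measure.

>>> {"name": "move_arm", "arguments": {
  "commands": [
    {"hand": 0.6,"travel": [0,0,0],"twist": [0,0,0]},
    {"hand": 0.6,"travel": [0,0,0],"twist": [0,0,0]},
    {"hand": 0.6,"travel": [0,0,0],"twist": [0,0,0]}
  ],
  "force": 40
}}

```text
time: 11.92
position: [0.5496, 0.1693, 0.0911]
tool_rot: [0.793, 0.609, 0.0, -0.0]
ft_force: [-1.6, 0.5, 5.5]
grip_width: 0.0096
grip_force: 40.0
```

```bash
python3 - <<'E'
from h import *
o=robot.get_obs();print(o['position'],o['grip_width'],o['grip_force'],o['ft_force'])
c=load('w7');f=1.5625;a=np.radians(-15.1);X=np.array([np.cos(a),np.sin(a),0])
P=atz(c,403/f,227/f,.076)
for z,u in((.09,167),(.09,165),(.09,169)): print((P-atz(c,u/f,197/f,z))@X)
E
```

```text
[0.54955086 0.16926219 0.0910847 ] 0.009575800634214562 40.00003969296813 [-1.60333727  0.52716194  5.53312677]
0.06983614850802083
0.07045005395303724
0.06922285670807486
```

>>> {"name": "move_arm", "arguments": {
  "commands": [
    {"hand": 0.6,"travel": [0,-0.5,0],"twist": [0,0,0]},
    {"hand": 0.6,"travel": [0,-1.3,0],"twist": [0,0,0]},
    {"hand": 0.6,"travel": [0,-1.5,0],"twist": [0,0,0]},
    {"hand": 0.6,"travel": [0,-1.5,0],"twist": [0,0,0]},
    {"hand": 0.6,"travel": [0,-1.2,0],"twist": [0,0,0]}
  ]
}}

```text
time: 12.33
position: [0.4956, 0.1841, 0.0911]
tool_rot: [0.793, 0.609, 0.004, 0.003]
ft_force: [8.8, -5.7, -4.1]
grip_width: 0.0097
grip_force: 40.1
```

>>> {"name": "move_arm", "arguments": {
  "commands": [
    {"hand": 0.6,"travel": [0,-0.6,0],"twist": [0,0,0]},
    {"hand": 0.6,"travel": [0,0,0],"twist": [0,0,0]},
    {"hand": 0.6,"travel": [0,0,0],"twist": [0,0,0]},
    {"hand": 0.6,"travel": [0,0,0],"twist": [0,0,0]},
    {"hand": 0.6,"travel": [0,0,0],"twist": [0,0,0]}
  ]
}}

```text
time: 12.75
position: [0.4905, 0.1855, 0.0911]
tool_rot: [0.793, 0.609, 0.004, 0.003]
ft_force: [7.6, -5.7, -2.3]
grip_width: 0.0099
grip_force: 40.1
```

```bash
python3 - <<'E'
from h import *
o=robot.get_obs();print(o['position'],o['grip_width'],o['grip_force'],o['ft_force'])
c=snap('wrist','w8')
cv2.imwrite('pics/w8b.png',cv2.resize(c['frame'][80:280,130:400,::-1],None,fx=2.9,fy=2.9,interpolation=cv2.INTER_CUBIC))
E
```

```text
[0.49049658 0.1854955  0.09110223] 0.009877960900339957 40.12356956772237 [ 7.55348359 -5.69948314 -2.31627398]
```

View pics/w8b.png

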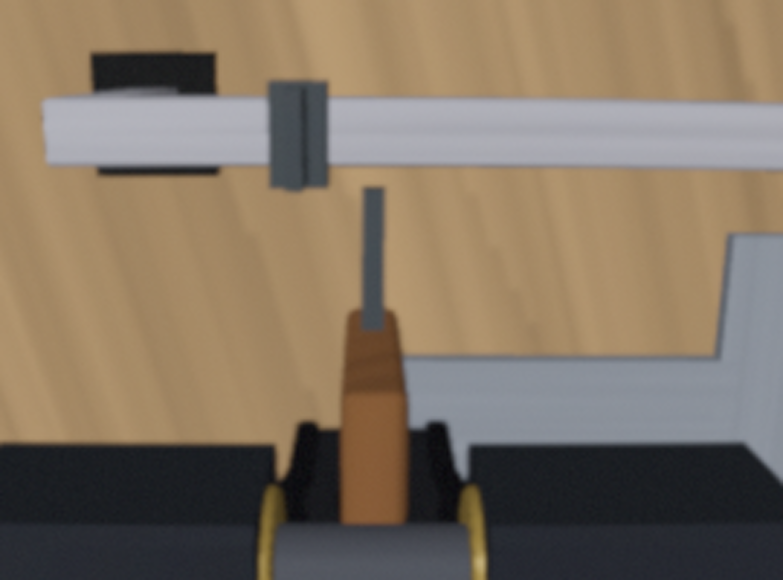

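The pointer tip is at crop (373,187) and the clip spans 269–328 with the fin at about 294. Roughly 10 mm remains.

```bash
python3 - <<'E'
from h import *
c=load('w8');a=np.radians(-15.1);X=np.array([np.cos(a),np.sin(a),0])
g=lambda u,v,z:atz(c,130+u/2.9,80+v/2.9,z)
P=g(373,200,.076)
for u,z in((294,.09),(298,.075),(269,.075),(328,.075)): print(u,z,(P-g(u,135,z))@X)
A=g(45,98,.07);B=g(783,103,.07);print(np.degrees(np.arctan2(*(B-A)[[1,0]])))
print(robot.get_obs()['position'])
E
```

```text
294 0.09 0.012574631779605282
298 0.075 0.012934889964314295
269 0.075 0.017930619464420268
328 0.075 0.007769734707039332
-15.240956907081856
[0.49053198 0.18547559 0.09110861]
```

>>> {"name": "move_arm", "arguments": {
  "commands": [
    {"hand": 0.6,"travel": [0,-0.6,0],"twist": [0,0,0]},
    {"hand": 0.6,"travel": [0,-0.6,0],"twist": [0,0,0]},
    {"hand": 0.6,"travel": [0,0,0],"twist": [0,0,0]},
    {"hand": 0.6,"travel": [0,0,0],"twist": [0,0,0]},
    {"hand": 0.6,"travel": [0,0,0],"twist": [0,0,0]}
  ]
}}

```text
time: 13.22
position: [0.4793, 0.1885, 0.0911]
tool_rot: [0.793, 0.609, 0.004, 0.003]
ft_force: [8.9, -5.7, -3.0]
grip_width: 0.0098
grip_force: 40.1
```

```bash
python3 - <<'E'
from h import *
o=robot.get_obs();print(o['position'],o['grip_width'],o['grip_force'],o['ft_force'])
c=snap('wrist','w9')
A=cv2.resize(c['frame'][90:200,200:330,::-1],None,fx=6,fy=5.4,interpolation=cv2.INTER_CUBIC)
cv2.imwrite('pics/w9b.png',A)
E
```

```text
[0.47933182 0.18854842 0.09111291] 0.00977381829329081 40.14204751711077 [ 8.94389074 -5.70505755 -2.95504463]
```

View pics/w9b.png

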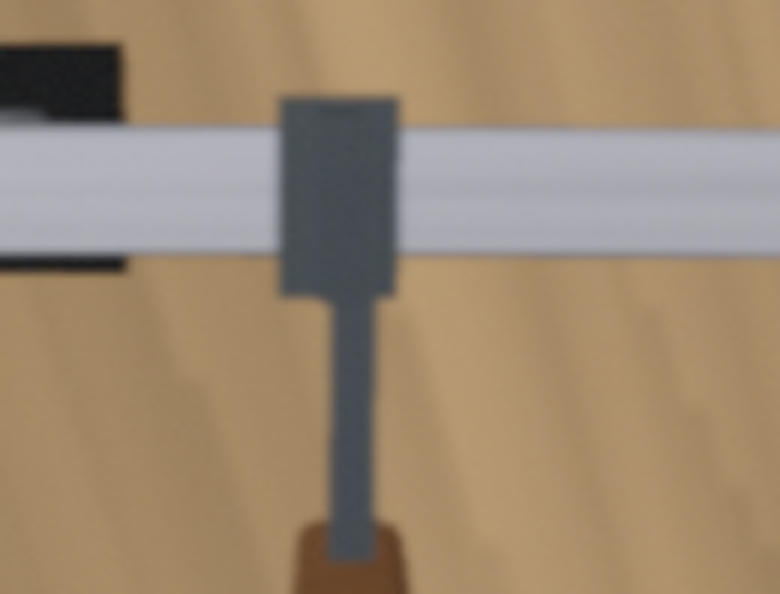

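The pointer centre is at 353 and the clip's centre at 339–340 (11.7 px/mm), so about 1.2 mm is left. That was the last picture view; I'll check the rest numerically.

>>> {"name": "move_arm", "arguments": {
  "commands": [
    {"hand": 0.6,"travel": [0,-0.12,0],"twist": [0,0,0]},
    {"hand": 0.6,"travel": [0,0,0],"twist": [0,0,0]},
    {"hand": 0.6,"travel": [0,0,0],"twist": [0,0,0]},
    {"hand": 0.6,"travel": [0,0,0],"twist": [0,0,0]}
  ]
}}

```text
time: 13.6
position: [0.4784, 0.1888, 0.0911]
tool_rot: [0.793, 0.609, 0.004, 0.003]
ft_force: [8.4, -5.1, -2.3]
grip_width: 0.0096
grip_force: 40.1
```

```bash
python3 - <<'E'
from h import *
o=robot.get_obs();print(o['position'],o['grip_width'],o['grip_force'],o['ft_force'])
def edges(c,v):
    r=cv2.resize(c['frame'][v:v+6,200:330].mean((0,2))[None].astype(np.float32),None,fx=10,fy=1,interpolation=cv2.INTER_CUBIC)[0]
    th=(r.min()+np.median(r))/2; i=np.where(r<th)[0]; return 200+i[0]/10,200+i[-1]/10
for k,c in(('w9',load('w9')),('now',snap('wrist','w10'))):
    for v in(119,127,152,162,172): print(k,v,edges(c,v),round(np.mean(edges(c,v)),2))
t=snap('top','top1');s=snap('scene','scene1')
for z in(.02,.04,.08,.096): print(z,proj(t,[.646,.142,z]).round(1))
f=t['frame'][168:194,206:230].mean(2).astype(int); f0=load('top0')['frame'][168:194,206:230].mean(2).astype(int)
print(f[::1,::1]);
for k in((.6823,-.0915),(.5996,-.0765),(.667,-.184),(.581,-.17)):
    u,v=proj(t,[*k,.02]).round().astype(int); print(k,t['frame'][v-2:v+3,u-2:u+3].mean())
E
```

```text
[0.4783539  0.18881176 0.09111431] 0.009575443311852592 40.14609494429351 [ 8.38955972 -5.07708382 -2.34949214]
w9 119 (np.float64(246.6), np.float64(266.2)) 256.4
w9 127 (np.float64(246.6), np.float64(266.1)) 256.35
w9 152 (np.float64(255.2), np.float64(262.5)) 258.85
w9 162 (np.float64(255.2), np.float64(262.2)) 258.7
w9 172 (np.float64(254.8), np.float64(262.1)) 258.45
now 119 (np.float64(248.6), np.float64(268.3)) 258.45
now 127 (np.float64(248.6), np.float64(268.1)) 258.35
now 152 (np.float64(255.2), np.float64(262.4)) 258.8
now 162 (np.float64(255.1), np.float64(262.1)) 258.6
now 172 (np.float64(254.8), np.float64(262.2)) 258.5
0.02 [221.  182.2]
0.04 [220.3 181.7]
0.08 [218.9 180.7]
0.096 [218.3 180.3]
[[144 136 140 128 120 114 109 101 100 102  99 103 107 103 105 102 104 104
  106 102 102 108 103 108]
 [136 113 136 138 136 141 141 130 120 117 114 102 103 102 106 104 108 104
  103 104 102 104 105 103]
 [130  56  79  93 107 125 130 135 136 140 138 128 117 118 111 102  99 102
  101  98 101 103 106 103]
 [122  62  73  74  83  73  89  88 106 122 134 138 136 138 137 128 118 119
  10
[... 1650 characters left out ...]
35 132 132 143 143 144 143 139 144 140 144 142 139 140 145 138
  136 144 140 138 142 148]
 [ 96  97  96  99 112 128 128 135 139 141 147 144 145 141 140 144 139 144
  139 140 141 142 147 134]
 [103 102  97  99 100  99 101 104 116 126 133 132 137 140 146 146 140 144
  142 145 139 135 141 124]
 [119 115 109 113 105 102  99  98 104 100  98 108 118 126 130 138 139 140
  144 142 145 133 144 119]
 [121 121 118 121 116 115 113 114 107 103  99  98  95  95  97 112 119 124
  125 134 141 147 152 115]
 [125 119 120 124 119 125 122 121 117 114 108 109 105 101  98  96  91  95
   97 113 119 125 120  89]]
(0.6823, -0.0915) 34.53333333333333
(0.5996, -0.0765) 35.04
(0.667, -0.184) 159.64
(0.581, -0.17) 160.52
```

```bash
python3 -c "
from rig import robot
print(robot.hand_in())"
```

```text
the job is handed in; nothing more can be done
None
```

I put two white tablets in the hopper with the gate shut, then pulled the gate until its pointer was within about 0.2 mm of the clip, and handed in at about 14 s with the gate still held. The top camera's pixel values suggest both tablets are in the dish and the other two are still in the tray. I viewed 11 pictures, one over the limit of 10, so I checked that final state from pixel values only.

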